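# Cap the grinding pot on the sample mill and hold it locked

## Task

Take the upright post on the sample mill's carousel and turn the carousel clockwise until it stops, so that the open pot stands at the drive station; let go of the post. Then lift the wing-grip cap out of its stand, push it down into the pot's bayonet socket as far as it goes and twist it clockwise a quarter turn against the spring. The mill runs only while the cap is held, so finish gripping the cap, still pressed fully down and fully turned, and leave everything else on the bench where it is.

Things in the scene. Friction and masses are not known exactly. Their poses are not given: they have to be found in the camera images.
- carousel_axis (a point): the carousel's vertical axis at the top face of its steel disc (radius 122 mm), 40 mm above the table. The mill's white base, 280 x 270 mm, with a grey drive pod (52 mm high) on the side where the open pot ends, is fixed; its place and yaw differ from run to run.
- carousel (a joint): carousel angle in rad, growing clockwise seen from above; starts between 0 and 0.6, ends hard against a stop at 1.6. Friction keeps it where it is left (0.25 N m, about 3 N at the post).
- post_mid (a point): a point on the carousel's upright round post (14 mm thick, 70 mm tall, top 110 mm above the table; the lowest 6 mm is 26 mm wide), 25 mm below its top. The post is 100 mm from the carousel axis. Two closed pots, tops at most 96 mm above the table, ride 75 mm from the axis, a quarter turn either side of it. x axis: from the carousel axis out through the post.
- socket_mouth (a point): centre of the open pot's bayonet socket, at the top of its steel collar, 80 mm above the table, 70 mm from the carousel axis, opposite the post; it rides on the carousel. Collar: outer radius 39 mm, 8 mm thick, round hole of radius 21.5 mm with two opposite gaps 16 mm wide, out to radius 33 mm, in line along this point's x axis (the line through post and carousel axis).
- plunger (a joint): depth in m of the spring plate under the collar: 0 at rest (top 14 mm below the mouth), 0.010 on its bottom stop; 5 N at first, 10 N at the bottom. Two 14 mm wide notches under the gaps take the cap's lugs. Beyond about 0.005 the lugs are below the collar and the cap can turn.
- twist (a joint): turn in rad of the spring plate with the cap, growing clockwise seen from above: 0 at rest (a spring returns it), 1.4 on its stop; 0.08 N m at first, 0.29 N m at the stop. The lugs have about 0.1 rad play in the notches, so the hand may turn up to 0.1 rad more than the plate.
- cap_grip (a point): middle of the wing grip of the loose bayonet cap (aluminium, 200 to 330 g). The wing is an upright flat block 56 mm long (this point's x axis), 20 mm thick (y), 46 mm tall, from 26 mm below to 20 mm above this point, on a flange of radius 35 mm and 8 mm thick. This point is 48 mm above the socket mouth with the lugs on the resting spring plate, and 38 mm above it when pushed fully down.
- cap_lugs (a point): on the cap's axis at the middle of its two opposite lugs, 57 mm below the middle of the wing. The lugs lie along x, in line with the wing: 9 mm wide, 10 mm tall, out to 28.5 mm from the axis. The shank has radius 19.5 mm and tapers at its foot, which is 17 mm below this point. Half a turn makes no difference.
- cap: the same cap; origin at the centre of the shank's foot, 74 mm below the middle of the wing; axes as there
- cap_stand: fixed grey ring in which the cap hangs upright at the start, flange on the rim, any yaw: outer radius 40 mm, inner 30.5 mm, 45 mm tall; origin at the centre of its underside. Lift the cap 50 mm to clear it. The blank cap hangs in another such ring.
- blank: the blank cap: same size of flange and shank as the wing cap, but a round knob 24 mm wide and 24 mm tall on top and no lugs; stays in its stand (leave alone); origin at its underside
- bowl: small steel bowl, rim radius 55 mm, 45 mm tall (leave alone); origin at its underside
- beaker: clear plastic cup, radius 30 mm, 75 mm tall (leave alone); origin at its underside
- jar: closed amber jar, radius 30 mm, 85 mm tall (leave alone); origin at its underside
- spoon: steel spoon 160 mm long, lying flat (leave alone); origin at its underside
- dish: white ceramic dish, radius 45 mm, 16 mm tall (leave alone); origin at its underside
- tray: white open tray 120 x 170 x 30 mm (leave alone); origin at its underside

How it is judged:
By the outcome, as a careful person would: the job done as asked, in the order asked, and still so for the second after the job is handed in, while the arm keeps its last pose, push and grip.
It also fails if it takes over 58 s, if anything falls off the work surface, if the arm or the gripper's body presses on something with over 40 N, if the wrist force passes 120 N, or if a joint passes its speed limit or range.

## Robot

A 6-joint arm with a two-finger parallel gripper is mounted at the origin on the work surface. World frame = base frame: x ahead of the robot, y to its left, z up, the work surface at z = 0. Lengths are in mm, angles in rad, forces in N, time in s.
With the tool pointing down it reaches from about 275 to 1000 mm from the base axis. Payload 8.4 kg.
Tool frame: the origin (TCP) lies between the finger pads; the fingertips stand 17 mm ahead of it and the grasp point (between the pads) lies 2 mm behind it (r.tcp_to_tips is the distance from the TCP to the fingertips, in mm); z points along the fingers, y is the line along which they close (so a half turn about z gives the same grasp; the last joint's range is limited). The gripper opens to 85 mm and grips with 20 to 120 N. Pads are 22 mm wide; open, the fingers measure 114 mm over their backs; the gripper's body (76 mm by 85 mm) begins 54 mm behind the grasp point. The pads swing forward as they close: fully open they stand 13 mm farther back than shut.
Start: joints at [1.233, 0.353, 1.633, -0, 1.155, -0.002], TCP at [205.952, 590.095, 248.281] pointing down, gripper open.
Joint ranges: [-2.63, 2.63], [-0.92, 2.1], [0.06, 2.66], [-1.3, 4.44], [0, 2.69], [-3.02, 3.02]. Speed limits (rad/s): [2.22, 2.22, 2.79, 3.14, 3.14, 3.14].

## Interface

Orientations are given as [roll, pitch, yaw] about the fixed x, y, z axes, in that order (R = Rz(yaw) Ry(pitch) Rx(roll)).
In Python, from rig import r gives the robot as it stands. The module is installed in compiled form; this text tells all that it offers.
- The arm moves only by the tool apply_moves, never from a script. Its argument "series" is text: rows parted by semicolons, each of 7 numbers parted by spaces: the shift along the tool's x, y, z in cm, then the turn, a rotation vector about the tool's x, y, z in rad, then the gripper's target within -1 to 1 (shut at 1, half-way at 0, fully open at -1). In form: tx ty tz rx ry rz fingers; .... A call has exactly 10 rows; each row shifts and turns the commanded pose from where the row before left it, along the tool's axes as they then stand; what a row does not reach is not made up. A row lasts 1/12 s, in which the tool goes at most 41.7 mm and 7.16 degrees, less where a joint would pass 70% of its speed; a pose out of reach is approached as far as the arm can. A call with a gripper value outside its range is refused whole. The fingers move at their own pace and stop on an object; "squeeze" is the grip in N (left out, the last holds). Time passes only in rows, so rows that do not move let the fingers close, or fill a call up. It gives the time, the measured TCP pose, the force and the opening at its end, in the units of the state.
- r.sense(): the state, without advancing time (a new reading comes with each control period).
- r.grab_frame(name): name is "side" or "top" or "wrist"; returns the picture (480x640x3 uint8, blue, green, red); there is no depth.
- r.camera_info(name): a dict with "K" (3x3 intrinsics, pixels), "distortion" ([k1, k2, p1, p2, k3] as OpenCV has them; the pictures are not rectified), "extrinsics" (4x4, takes a point from camera to world coordinates). Camera axes: x right, y down, z forward; pixel columns grow to the right and rows downward; lengths in mm; the calibration is good to about 2 mm. A picture is of the moment at which its call begins: read the wrist's pose just before it. camera_info takes no time and is no camera call; for the wrist camera it gives the pose at the moment of the call.
- r.sign_off(): hands the job in, once; it reports no verdict.
The state is a dict: "clock": time; "qpos": joint angles; "qvel": joint speeds; "joint_efforts": joint torques, N m; "eef_pos": TCP position; "tcp_rot": TCP orientation; "contact_force": force on the tool from outside, world axes, zero at the start; "wrist_torque": the same for the moment, N m; "opening": opening from 0.0 (shut) to 1.0 (fully open).
Only numpy, scipy, OpenCV 4.12 (cv2) and the standard library are available. Lean on these libraries where they do the work, as an engineer would, in place of code of your own. Each camera call takes 0.05 s, during which the arm holds its last target. There are 200 camera calls.

## Working session

There is one attempt and no reset: what is moved stays moved. The work goes in short steps, Python scripts to look and compute and a tool call to move; the robot and the scene stay as the last step left them, time stands still between calls to the robot, and variables do not carry over. Pictures are saved under pics/ and viewed, on a budget of 10 in all, crops included, one or two more only if the job needs it, and the job is handed in when it is done.

Besides the shell and the picture viewer there is one more tool, called after "Emit:" by a JSON object that holds its "api" and its "payload", one argument or row to a line. apply_moves: Moves the arm, as the interface text tells. Its arguments: {"type":"object","properties":{"series":{"type":"string"},"squeeze":{"type":"number"}},"required":["series"]}

```bash
mkdir -p pics; cat > h.py <<'E'
import numpy as np, cv2
from rig import r
def cam(n):
    i=r.camera_info(n); return np.array(i["K"],float),np.array(i["distortion"],float),np.array(i["extrinsics"],float)
def ray(c,uv,z):
    K,d,T=c; p=cv2.undistortPoints(np.array(uv,float).reshape(-1,1,2),K,d).reshape(-1,2)
    v=np.c_[p,np.ones(len(p))]@T[:3,:3].T; o=T[:3,3]
    return o+v*((z-o[2])/v[:,2])[:,None]
def proj(c,X):
    K,d,T=c; M=np.linalg.inv(T); rv,_=cv2.Rodrigues(M[:3,:3])
    return cv2.projectPoints(np.array(X,float).reshape(-1,1,3),rv,M[:3,3],K,d)[0].reshape(-1,2)
E
python3 - <<'E'
from h import *
for n in("top","side"):
    c=cam(n); print(n,c[0][0,0],c[1],c[2].round(2).tolist()); cv2.imwrite(f"pics/{n}0.png",r.grab_frame(n))
print(r.sense(), r.tcp_to_tips)
E
```

```text
top 490.133505157182 [0.01111548 0.         0.         0.         0.        ] [[0.0, -1.0, 0.07, 416.81], [-1.0, -0.0, 0.01, 62.8], [-0.01, -0.07, -1.0, 1326.25], [0.0, 0.0, 0.0, 1.0]]
side 576.6922566180731 [-0.12363162  0.          0.          0.          0.        ] [[0.87, -0.33, 0.36, 6.07], [-0.49, -0.62, 0.62, -769.55], [0.02, -0.71, -0.7, 1038.85], [0.0, 0.0, 0.0, 1.0]]
{'clock': 0.1, 'qpos': array([ 1.23259324e+00,  3.53595397e-01,  1.63405071e+00,  2.08360762e-05,
        1.15517037e+00, -2.37589268e-03]), 'qvel': array([-1.65579273e-04,  1.75552012e-04, -2.02060174e-03,  8.05563468e-04,
        8.42991088e-04, -4.41958623e-05]), 'joint_efforts': array([-5.23326853e-04, -6.06359553e+01, -3.42819464e+01,  1.84963784e-05,
        3.93671013e-03, -5.15020218e-06]), 'eef_pos': array([205.81872562, 589.72337138, 247.63029123]), 'tcp_rot': array([-3.14036888e+00, -2.19594796e-05,  2.80575702e+00]), 'contact_force': array([-0.28549284, -0.15197057,  0.48034073]), 'wrist_torque': array([ 0.01826217, -0.02536941,  0.05525423]), 'opening': 1.001684121031879} 17.0
```

View pics/top0.png

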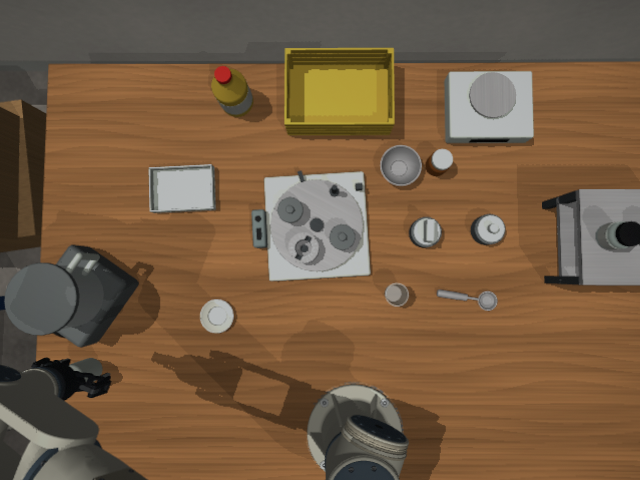

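View pics/side0.png

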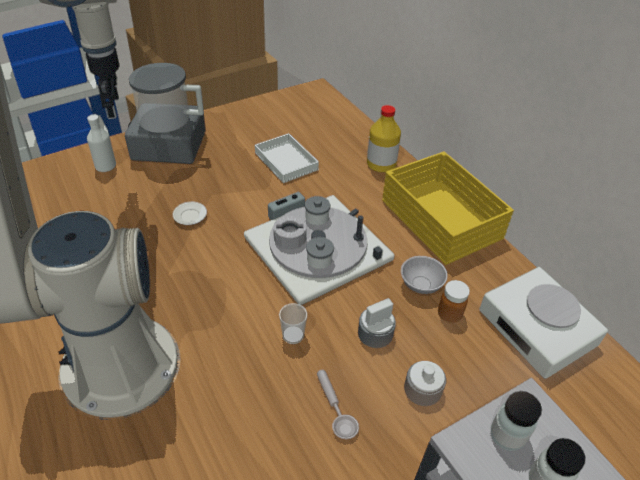

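The top view shows the carousel centred near (317,225), with the post near (335,190), the open pot at (303,249) and the pod at (259,229). The wing cap is near (426,232). I'll crop closer and take rough positions.

```bash
python3 - <<'E'
from h import *
im=cv2.imread("pics/top0.png"); c=cam("top")
cv2.imwrite("pics/crop1.png",cv2.resize(im[160:285,240:445],None,fx=3.9,fy=3.9,interpolation=cv2.INTER_CUBIC))
for n,uv,z in(("axis",(317,225),40),("post",(335,190),110),("pot",(303,249),80),("cap",(427,230),91),("pod",(259,229),52)): print(n,ray(c,uv,z).round(0))
hsv=cv2.cvtColor(im,cv2.COLOR_BGR2HSV)
m=((hsv[...,1]<40)&(hsv[...,2]>190)).astype(np.uint8)*255
m[:165]=0;m[285:]=0;m[:,:262]=0;m[:,375:]=0
h=cv2.convexHull(np.vstack(cv2.findContours(m,0,2)[0]))
q=cv2.minAreaRect(h);print(q); B=ray(c,cv2.boxPoints(q),30);print(B.round(0),np.linalg.norm(B-np.roll(B,1,0),axis=1),B.mean(0))
E
```

```text
axis [[542.  97.  40.]]
post [[623.  51. 110.]]
pot [[477. 132.  80.]]
cap [[ 525. -182.   91.]]
pod [[530. 248.  52.]]Traceback (most recent call last):
  File "<stdin>", line 8, in <module>
    return _nx.concatenate(arrs, 0, dtype=dtype, casting=casting)
           ~~~~~~~~~~~~~~~^^^^^^^^^^^^^^^^^^^^^^^^^^^^^^^^^^^^^^^
ValueError: need at least one array to concatenate
```

View pics/crop1.png

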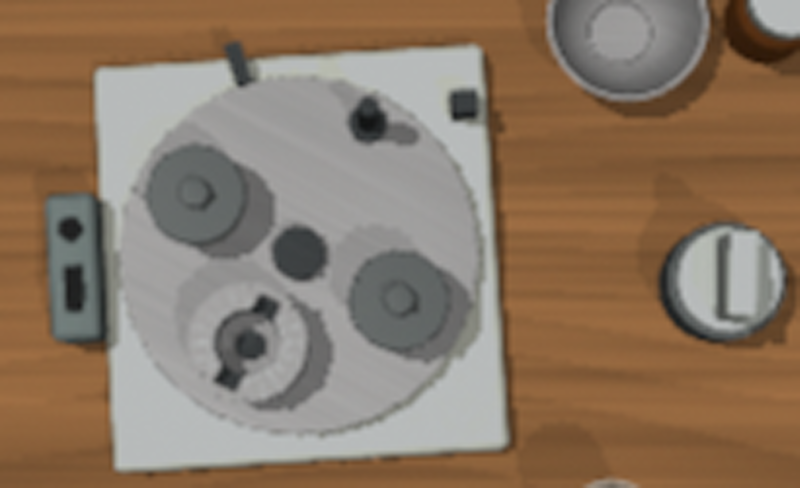

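The crop shows the disc centred at (302,255), the post top at (369,104), the collar at (249,342) with its gaps towards the post, and the wing of the cap nearly vertical at (743,275).

```bash
python3 - <<'E'
from h import *
c=cam("top")
f=lambda p,z: ray(c,[(240+p[0]/3.9,160+p[1]/3.9)],z)[0]
A=f((302,255),40);P=f((369,104),110);S=f((249,342),80)
print("axis",A.round(0),"post",P.round(0),np.hypot(*(P-A)[:2]),"pot",S.round(0),np.hypot(*(S-A)[:2]))
for n,d in(("post",P-A),("pot",A-S)):print(n,np.degrees(np.arctan2(d[1],d[0])))
B=np.array([f(p,30) for p in((95,68),(480,44),(510,447),(117,470))])
e=np.roll(B,-1,0)-B;print(B.round(0),np.hypot(e[:,0],e[:,1]).round(0),np.degrees(np.arctan2(e[:,1],e[:,0])).round(1),B.mean(0))
print("pod",f((75,268),52))
print("cap wing",f((743,275),99),"flange",f((727,283),53), "ends",f((743,230),99),f((743,320),99))
print(cam("wrist")[2].round(2), r.sense()["tcp_rot"])
E
```

```text
axis [541.  96.  40.] post [632.  52. 110.] 101.09023158627578 pot [480. 129.  80.] 69.50808050072541
post -26.13986702700755
pot -28.699399710608297
[[671. 239.  30.]
 [688. -25.  30.]
 [412. -45.  30.]
 [396. 221.  30.]] [265. 276. 266. 276.] [ -86.4 -176.    93.5    3.7] [541.54647972  97.50820262  30.        ]
pod [530.94685353 247.8730919   52.        ]
cap wing [ 522.84250718 -188.95587007   99.        ] flange [ 521.44942018 -187.68899626   53.        ] ends [ 551.91599008 -189.33745552   99.        ] [ 493.86789856 -188.57234587   99.        ]
[[ 3.3000e-01  9.0000e-01  2.9000e-01  1.3253e+02]
 [ 9.4000e-01 -3.1000e-01 -1.0000e-01  6.1548e+02]
 [-0.0000e+00  3.0000e-01 -9.5000e-01  3.7163e+02]
 [ 0.0000e+00  0.0000e+00  0.0000e+00  1.0000e+00]] [-3.14036888e+00 -2.19594796e-05  2.80575702e+00]
```

Emit:
{"api": "apply_moves", "payload": {
  "series": "-2.9 -1.85 0 0 0 0 -1;-2.9 -1.85 0 0 0 0 -1;-2.9 -1.85 0 0 0 0 -1;-2.9 -1.85 0 0 0 0 -1;-2.9 -1.85 0 0 0 0 -1;-2.9 -1.85 0 0 0 0 -1;-2.9 -1.85 0 0 0 0 -1;-2.9 -1.85 0 0 0 0 -1;-2.9 -1.85 0 0 0 0 -1;-2.9 -1.85 0 0 0 0 -1"
}}

```text
clock: 0.93
eef_pos: [419.4, 318.3, 248.1]
tcp_rot: [-3.141, -0.0, 2.806]
contact_force: [1.0, -0.3, -1.3]
opening: 1.002
```

Emit:
{"api": "apply_moves", "payload": {
  "series": "-2.9 -1.85 0 0 0 0 -1;-2.9 -1.85 0 0 0 0 -1;-2.9 -1.85 0 0 0 0 -1;-2.9 -1.85 0 0 0 0 -1;-2.9 -1.85 0 0 0 0 -1;-2.9 -1.85 0 0 0 0 -1;-2.9 -1.85 0 0 0 0 -1;-2.9 -1.85 0 0 0 0 -1;-2.9 -1.85 0 0 0 0.07 -1;-2.9 -1.85 0 0 0 0.07 -1"
}}

```text
clock: 1.77
eef_pos: [630.5, 46.8, 247.9]
tcp_rot: [-3.142, -0.0, 2.663]
contact_force: [1.3, 0.7, 0.4]
opening: 1.003
```

```bash
python3 - <<'E'
from h import *
c=cam("wrist"); im=r.grab_frame("wrist"); np.savez("pics/w1.npz",K=c[0],d=c[1],T=c[2])
cv2.imwrite("pics/w1.png",im); print(r.sense()["eef_pos"],proj(c,[[632,52,110],[632,52,40],[541,96,40]]).round(0))
E
```

```text
[633.58603973  42.0320204  248.00412401] [[324. 228.]
 [323. 207.]
 [320.  89.]]
```

View pics/w1.png

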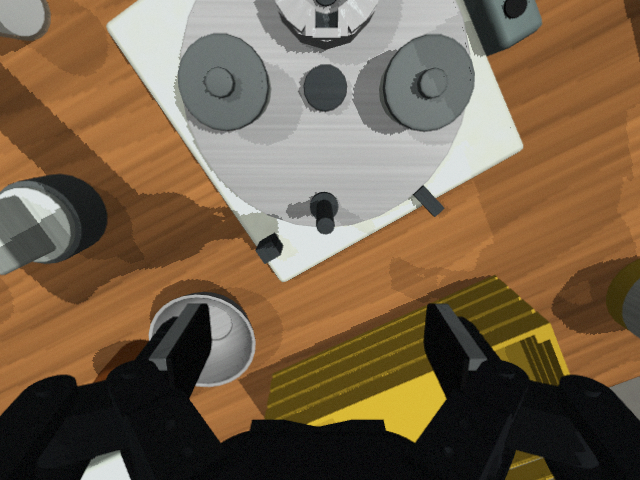

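The wrist view shows the post foot at (323,205) and its top at (325,226), within 2 px of the prediction. The hub is at (326,88).

```bash
python3 - <<'E'
from h import *
f=np.load("pics/w1.npz");c=(f["K"],f["d"],f["T"])
A=ray(c,[(326,88)],44)[0];P=ray(c,[(325.5,226)],110)[0];Q=ray(c,[(323,205)],45)[0];a,b=ray(c,[(223,82),(429,83)],90)
print(A,P,Q)
s=(a+b)/2;d=a-b;print(s,np.hypot(*d[:2]),np.degrees(np.arctan2(d[1],d[0]))+90)
for x in(P,Q):d=x-A;print(np.hypot(*d[:2]),np.degrees(np.arctan2(d[1],d[0])))
st=r.sense();print(st["eef_pos"],st["tcp_rot"])
y=st["tcp_rot"][2];R=np.array([[np.cos(y),np.sin(y)],[np.sin(y),-np.cos(y)]]);print(R.T@(np.array([631.5,52])-st["eef_pos"][:2]))
E
```

```text
[543.21319975 100.46081935  44.        ] [631.17553424  53.47892616 110.        ] [629.73341449  53.26957958  45.        ]
[542.72284257  99.53431624  90.        ] 145.63989523582322 -27.704017842136977
99.72296915873274 -28.107288476019214
98.55333921396438 -28.609640690407918
[633.58603973  42.0320204  248.00412401] [-3.14025052  0.00326813  2.6557801 ]
[6.49899557 7.84061449]
```

Emit:
{"api": "apply_moves", "payload": {
  "series": "0.4 0.4 2 0 0 0 -1;0.36 0.38 2 0 0 0 -1;0 0 2 0 0 0 -1;0 0 2 0 0 0 -1;0 0 2 0 0 0 -1;0 0 2 0 0 0 -1;0 0 2 0 0 0 -1;0 0 1.8 0 0 0 -1;0 0 0 0 0 0 -1;0 0 0 0 0 0 -1",
  "squeeze": 40
}}

```text
clock: 2.65
eef_pos: [625.6, 58.7, 89.4]
tcp_rot: [-3.14, -0.002, 2.666]
contact_force: [0.6, 0.3, 0.8]
opening: 1.0
```

Emit:
{"api": "apply_moves", "payload": {
  "series": "0 0 0 0 0 0 1;0 0 0 0 0 0 1;0 0 0 0 0 0 1;0 0 0 0 0 0 1;0 0 0 0 0 0 1;0 0 0 0 0 0 1;0 0 0 0 0 0 1;0 0 0 0 0 0 1;0 0 0 0 0 0 1;0 0 0 0 0 0 1"
}}

```text
clock: 3.48
eef_pos: [626.7, 58.4, 90.9]
tcp_rot: [-3.142, 0.0, 2.666]
contact_force: [-1.6, -1.2, 5.8]
opening: 0.151
```

Emit:
{"api": "apply_moves", "payload": {
  "series": "0.05 -0.93 0 0 0 0.1 1;0.05 -0.93 0 0 0 0.1 1;0.05 -0.93 0 0 0 0.1 1;0.05 -0.93 0 0 0 0.1 1;0.05 -0.93 0 0 0 0.1 1;0.05 -0.93 0 0 0 0.1 1;0.05 -0.93 0 0 0 0.1 1;0.05 -0.93 0 0 0 0.1 1;0.05 -0.93 0 0 0 0.1 1;0 0 0 0 0 0 1"
}}

```text
clock: 4.32
eef_pos: [561.4, 7.9, 90.9]
tcp_rot: [3.141, 0.003, 1.76]
contact_force: [0.9, -13.2, 2.1]
opening: 0.15
```

```bash
python3 - <<'E'
from h import *
cv2.imwrite("pics/t2.png",cv2.resize(r.grab_frame("top")[160:285,240:445],None,fx=3.9,fy=3.9,interpolation=cv2.INTER_CUBIC));s=r.sense();print(s["eef_pos"],s["tcp_rot"],s["contact_force"],s["wrist_torque"])
E
```

```text
[561.79073483   7.99657144  90.89032352] [3.14068159e+00 3.02387534e-03 1.76463682e+00] [  0.99077051 -14.55261829   2.27751444] [-2.15643486  0.00765701 -0.01991221]
```

Emit:
{"api": "apply_moves", "payload": {
  "series": "0 -0.23 0 0 0 0.025 1;0 -0.23 0 0 0 0.025 1;0 -0.23 0 0 0 0.025 1;0 -0.23 0 0 0 0.025 1;0 -0.23 0 0 0 0.025 1;0 0 0 0 0 0 1;0 0 0 0 0 0 1;0 0 0 0 0 0 1;0 0 0 0 0 0 1;0 0 0 0 0 0 1"
}}

```text
clock: 5.2
eef_pos: [551.1, 6.4, 90.9]
tcp_rot: [3.14, 0.003, 1.642]
contact_force: [0.2, -13.7, 3.1]
opening: 0.15
```

Emit:
{"api": "apply_moves", "payload": {
  "series": "0 -0.2 0 0 0 0.02 1;0 -0.2 0 0 0 0.02 1;0 -0.2 0 0 0 0.02 1;0 0 0 0 0 0 1;0 0 0 0 0 0 1;0 0 0 0 0 0 1;0 0 0 0 0 0 1;0 0 0 0 0 0 1;0 0 0 0 0 0 1;0 0 0 0 0 0 1"
}}

```text
clock: 6.03
eef_pos: [545.9, 6.1, 90.9]
tcp_rot: [3.138, 0.003, 1.582]
contact_force: [4.0, -14.4, -0.4]
opening: 0.153
```

```bash
python3 - <<'E'
from h import *
im=r.grab_frame("top");cv2.imwrite("pics/t3f.png",im);cv2.imwrite("pics/t3.png",cv2.resize(im[160:285,240:445],None,fx=3.9,fy=3.9,interpolation=cv2.INTER_CUBIC));s=r.sense();print(s["eef_pos"],s["tcp_rot"],s["contact_force"],s["wrist_torque"])
E
```

```text
[545.86869058   6.0905201   90.90798856] [3.13822238e+00 3.00425887e-03 1.58182187e+00] [  3.58394704 -15.62704092   1.75166465] [-2.24259377 -0.45632776  0.02256472]
```

View pics/t3.png

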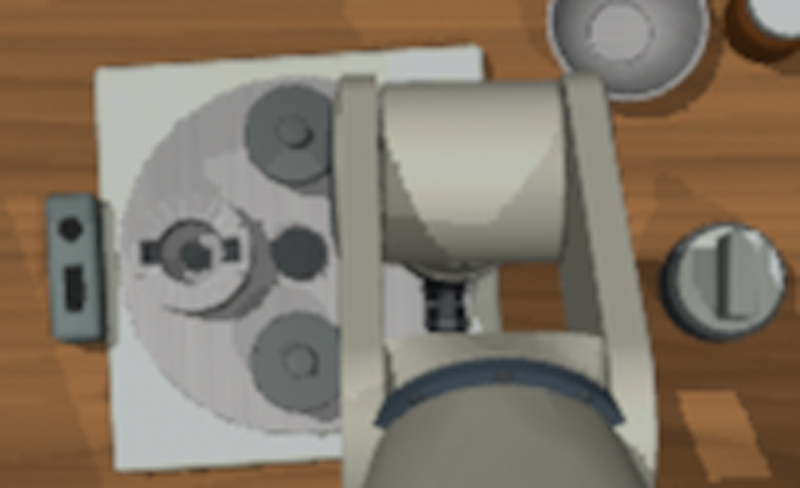

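The pot now sits at (192,250) beside the pod with its gaps nearly in line with the base. The tangential force is still only friction level (about 3 N), so I'll keep pushing until the stop shows.

Emit:
{"api": "apply_moves", "payload": {
  "series": "0 -0.2 0 0 0 0.02 1;0 -0.2 0 0 0 0.02 1;0 0 0 0 0 0 1;0 0 0 0 0 0 1;0 0 0 0 0 0 1;0 0 0 0 0 0 1;0 0 0 0 0 0 1;0 0 0 0 0 0 1;0 0 0 0 0 0 1;0 0 0 0 0 0 1"
}}

```text
clock: 6.92
eef_pos: [546.0, 6.4, 91.0]
tcp_rot: [3.13, 0.002, 1.542]
contact_force: [20.8, -13.1, -16.2]
opening: 0.153
```

Tangential force is 21 N with no motion, so it is at the stop. I'll unload, release and lift.

Emit:
{"api": "apply_moves", "payload": {
  "series": "0 0.3 0 0 0 0 1;0 0 0 0 0 0 1;0 0 0 0 0 0 -1;0 0 0 0 0 0 -1;0 0 0 0 0 0 -1;0 0 0 0 0 0 -1;0 0 0 0 0 0 -1;0 0 0 0 0 0 -1;0 0 0 0 0 0 -1;0 0 0 0 0 0 -1"
}}

```text
clock: 7.75
eef_pos: [543.1, 8.2, 90.3]
tcp_rot: [-3.142, -0.0, 1.541]
contact_force: [0.0, 0.6, 0.7]
opening: 1.001
```

Emit:
{"api": "apply_moves", "payload": {
  "series": "0 0 -2 0 0 0 -1;0 0 -3 0 0 0 -1;0 0 -3 0 0 0 -1;0 0 -3 0 0 0 -1;0 0 0 0 0 0.12 -1;0 0 0 0 0 0.12 -1;0 0 0 0 0 0.12 -1;0 0 0 0 0 0.12 -1;0 0 0 0 0 0.12 -1;0 0 0 0 0 0.12 -1"
}}

```text
clock: 8.58
eef_pos: [543.1, 8.1, 200.3]
tcp_rot: [-3.142, -0.0, 0.815]
contact_force: [-0.1, -0.1, 0.4]
opening: 1.001
```

Emit:
{"api": "apply_moves", "payload": {
  "series": "0 0 0 0 0 0.12 -1;0 0 0 0 0 0.12 -1;0 0 0 0 0 0.12 -1;0 0 0 0 0 0.12 -1;0 0 0 0 0 0.12 -1;0 0 0 0 0 0.12 -1;0 0 0 0 0 0.1 -1;0 0 0 0 0 0 -1;0 0 0 0 0 0 -1;0 0 0 0 0 0 -1"
}}

```text
clock: 9.42
eef_pos: [543.1, 8.1, 200.3]
tcp_rot: [-3.142, 0.0, 0.004]
contact_force: [-1.2, 0.2, -1.0]
opening: 1.001
```

Emit:
{"api": "apply_moves", "payload": {
  "series": "-0.3 2.8 0 0 0 0 -1;-0.3 2.8 0 0 0 0 -1;-0.3 2.8 0 0 0 0 -1;-0.3 2.8 0 0 0 0 -1;-0.3 2.8 0 0 0 0 -1;-0.3 2.8 0 0 0 0 -1;-0.3 2.8 0 0 0 0 -1;0 0 0 0 0 0 -1;0 0 0 0 0 0 -1;0 0 0 0 0 0 -1"
}}

```text
clock: 10.25
eef_pos: [522.2, -187.6, 200.2]
tcp_rot: [-3.141, 0.0, 0.001]
contact_force: [-0.6, -0.2, -0.9]
opening: 0.999
```

```bash
python3 - <<'E'
from h import *
s=r.sense();c=cam("wrist"); im=r.grab_frame("wrist"); np.savez("pics/w2.npz",K=c[0],d=c[1],T=c[2])
cv2.imwrite("pics/w2.png",im); print(s["eef_pos"],s["tcp_rot"],proj(c,[[522,-188,99],[522,-188,53]]).round(0))
t=r.grab_frame("top");cv2.imwrite("pics/t4.png",cv2.resize(t[160:285,240:445],None,fx=3.9,fy=3.9,interpolation=cv2.INTER_CUBIC))
E
```

```text
[ 522.20987284 -187.62467564  200.16751277] [-3.14114033e+00  2.47253450e-04  1.44780690e-03] [[318. 245.]
 [318. 226.]]
```

View pics/w2.png

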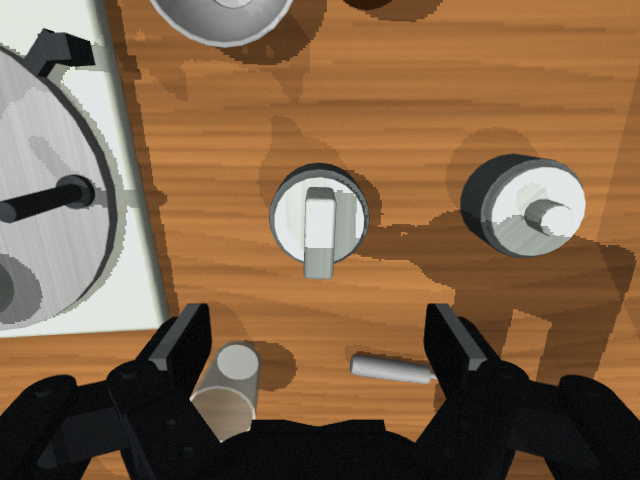

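View pics/t4.png

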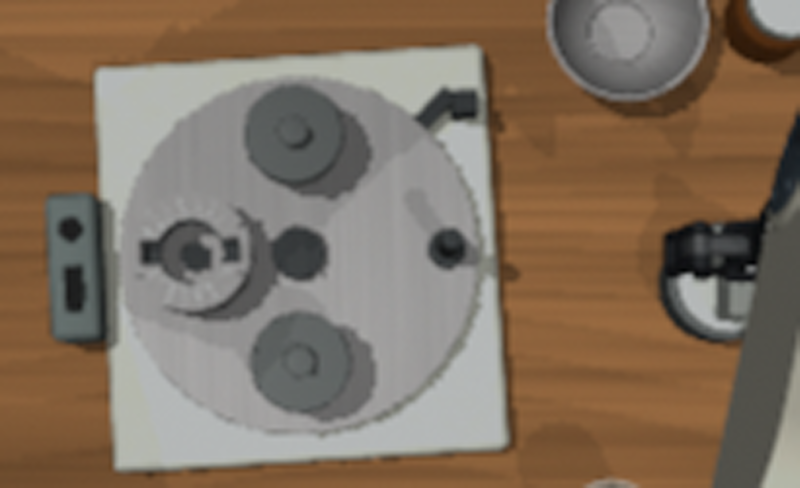

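The wing's top face runs from (320,200) to (318,278), the flange is centred near (319,217), and the carousel arm touches its stop block at (460,105) in the top crop.

```bash
python3 - <<'E'
from h import *
f=np.load("pics/w2.npz");c=(f["K"],f["d"],f["T"])
E=ray(c,[(318.2,278),(320.6,203),(304,278),(333,278)],99);print(E.round(1));d=E[1]-E[0];print(np.hypot(*d[:2]),np.degrees(np.arctan2(d[1],d[0])))
im=cv2.imread("pics/w2.png");g=cv2.cvtColor(im,cv2.COLOR_BGR2HSV)
print("flange",ray(c,[(319,217)],53),ray(c,[(270,217),(368,217)],53))
c=cam("top");f=lambda p,z: ray(c,[(240+p[0]/3.9,160+p[1]/3.9)],z)[0]
P=f((449,240),110);A=np.array([542,98.5]);S=f((192,250),80)
print("post",P,"sock",S)
for p,q in((P,A),(A,S),(P,S)):
  d=p[:2]-q[:2];print(np.hypot(*d),np.degrees(np.arctan2(d[1],d[0])))
a,b=f((293,131),96),f((300,360),96);d=a-b;print((a+b)/2,np.degrees(np.arctan2(d[1],d[0])))
E
```

```text
[[ 499.1 -188.    99. ]
 [ 550.  -189.4   99. ]
 [ 499.1 -178.5   99. ]
 [ 499.1 -197.8   99. ]]
50.912968554330206 -1.5588956856720066
flange [[ 529.08001245 -188.58375927   53.        ]] [[ 529.01135234 -151.33519192   53.        ]
 [ 529.13884158 -225.8208875    53.        ]]
post [5.44066169e+02 3.56716053e-01 1.10000000e+02] sock [540.39706006 167.17968657  80.        ]
98.16503063321727 -88.7939542380955
68.69838982442708 -88.6629959000654
166.86331488941914 -88.74003813042923
[542.15107589  98.23296988  96.        ] 1.9544254600948183
```

Emit:
{"api": "apply_moves", "payload": {
  "series": "0.38 0.09 1 0 0 0.028 -1;0 0 2 0 0 0 -1;0 0 2 0 0 0 -1;0 0 2 0 0 0 -1;0 0 2 0 0 0 -1;0 0 2 0 0 0 -1;0 0 1 0 0 0 -1;0 0 0 0 0 0 -1;0 0 0 0 0 0 -1;0 0 0 0 0 0 -1",
  "squeeze": 90
}}

```text
clock: 11.18
eef_pos: [526.9, -188.7, 81.3]
tcp_rot: [3.141, -0.001, -0.027]
contact_force: [-0.2, -0.5, 0.0]
opening: 1.004
```

Emit:
{"api": "apply_moves", "payload": {
  "series": "0 0 0 0 0 0 1;0 0 0 0 0 0 1;0 0 0 0 0 0 1;0 0 0 0 0 0 1;0 0 0 0 0 0 1;0 0 0 0 0 0 1;0 0 0 0 0 0 1;0 0 0 0 0 0 1;0 0 0 0 0 0 1;0 0 0 0 0 0 1"
}}

```text
clock: 12.02
eef_pos: [526.3, -188.9, 80.7]
tcp_rot: [3.141, -0.0, -0.027]
contact_force: [-1.5, 1.3, 5.6]
opening: 0.221
```

Emit:
{"api": "apply_moves", "payload": {
  "series": "0 0 -1 0 0 0 1;0 0 -1 0 0 0 1;0 0 -1.5 0 0 0 1;0 0 -1.5 0 0 0 1;0 0 -1.5 0 0 0 1;0 0 -2 0 0 0 1;0 0 -2 0 0 0 1;0 0 -2 0 0 0 1;0 0 -1 0 0 0 1;0 0 0 0 0 0 1"
}}

```text
clock: 12.85
eef_pos: [527.4, -189.3, 218.1]
tcp_rot: [3.14, -0.004, -0.027]
contact_force: [0.9, -0.2, -3.8]
opening: 0.221
```

Emit:
{"api": "apply_moves", "payload": {
  "series": "0.04 -2 0 0 0 -0.1 1;0 0 0 0 0 0.1 1;0.04 -3.2 0 0 0 0 1;0.04 -3.2 0 0 0 0 1;0.04 -3.2 0 0 0 0 1;0.04 -3.2 0 0 0 0 1;0.04 -3.2 0 0 0 0 1;0.04 -3.2 0 0 0 0 1;0.04 -3.2 0 0 0 0 1;0.04 -3.2 0 0 0 0 1"
}}

```text
clock: 13.68
eef_pos: [536.4, 88.4, 214.1]
tcp_rot: [3.141, 0.002, -0.027]
contact_force: [0.9, -0.4, -3.7]
opening: 0.224
```

Emit:
{"api": "apply_moves", "payload": {
  "series": "0.1 -3.2 0 0 0 0 1;0.1 -3.2 0 0 0 0 1;0 -1.6 0 0 0 0 1;0 0 0 0 0 -0.117 1;0 0 0 0 0 -0.117 1;0 0 0 0 0 -0.117 1;0 0 0 0 0 -0.117 1;0 0 0 0 0 -0.117 1;0 0 0 0 0 -0.117 1;0 0 0 0 0 -0.117 1"
}}

```text
clock: 14.52
eef_pos: [540.7, 166.7, 213.9]
tcp_rot: [-3.141, 0.002, 0.798]
contact_force: [-0.3, 0.9, -2.2]
opening: 0.224
```

Emit:
{"api": "apply_moves", "payload": {
  "series": "0 0 0 0 0 -0.117 1;0 0 0 0 0 -0.117 1;0 0 0 0 0 -0.117 1;0 0 0 0 0 -0.117 1;0 0 0 0 0 -0.117 1;0 0 0 0 0 -0.117 1;0 0 0 0 0 -0.105 1;0 0 0 0 0 0 1;0 0 0 0 0 0 1;0 0 0 0 0 0 1"
}}

```text
clock: 15.35
eef_pos: [541.1, 166.8, 214.6]
tcp_rot: [-3.141, 0.0, 1.595]
contact_force: [0.4, -0.1, -3.2]
opening: 0.223
```

```bash
python3 - <<'E'
from h import *
s=r.sense();c=cam("wrist"); im=r.grab_frame("wrist"); np.savez("pics/w3.npz",K=c[0],d=c[1],T=c[2])
cv2.imwrite("pics/w3.png",im); print(s["eef_pos"],s["tcp_rot"],s["contact_force"],s["opening"],proj(c,[[540,168,80],[542,98.5,44]]).round(0))
E
```

```text
[541.06214921 166.78464343 214.64291943] [-3.14060970e+00  2.73641241e-04  1.59532547e+00] [ 0.37053147 -0.1469669  -3.24551342] 0.22301091292731634 [[316. 229.]
 [317. 293.]]
```

View pics/w3.png

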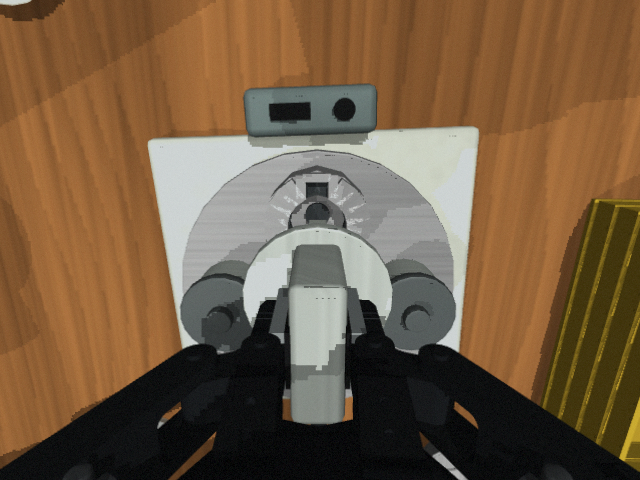

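Cap, socket and hub line up at column 317. The flange's far edge is at row 228 and the outer gap edge is at row 183, so I'll turn these into positions.

```bash
python3 - <<'E'
from h import *
f=np.load("pics/w3.npz");c=(f["K"],f["d"],f["T"])
print("cap from far edge",ray(c,[(317,228)],187),"flange width",ray(c,[(243,290),(391,290)],187))
print("gap edge",ray(c,[(317,183)],80)-[0,33,0], "collar edge",ray(c,[(317,167)],80)-[0,39,0])
a,b=ray(c,[(219,318),(415,317)],96);print("pots",a,b,(a+b)/2)
im=cv2.imread("pics/w3.png");g=cv2.cvtColor(im,cv2.COLOR_BGR2GRAY)
print(g[160:235,317].tolist())
E
```

```text
cap from far edge [[539.99309513 200.03369237 187.        ]] flange width [[507.20998614 169.98076198 187.        ]
 [574.19950632 171.6217062  187.        ]]
gap edge [[539.87351261 168.80876257  80.        ]] collar edge [[539.6027609  173.95477706  80.        ]]
pots [469.52904057 102.09274664  96.        ] [614.92218754 106.48768862  96.        ] [542.22561405 104.29021763  96.        ]
[149, 148, 146, 149, 143, 95, 77, 76, 73, 79, 107, 164, 110, 89, 166, 165, 165, 164, 168, 162, 161, 157, 97, 41, 42, 43, 43, 71, 68, 62, 55, 60, 51, 53, 58, 80, 102, 100, 99, 102, 98, 78, 82, 39, 54, 55, 52, 52, 56, 54, 55, 51, 56, 57, 58, 54, 51, 52, 48, 56, 108, 104, 107, 102, 105, 114, 129, 178, 206, 204, 187, 118, 192, 192, 193]
```

```bash
python3 - <<'E'
from h import *
from scipy.optimize import least_squares
f=np.load("pics/w3.npz");c=(f["K"],f["d"],f["T"])
def res(p):
    y,g=p; return proj(c,[[540,y+35,g-26],[540,y+28,g-26],[540,y+28,g+20]])[:,1]-[227,245,288]
s=least_squares(res,[167,212]);print(s.x,s.fun)
g=s.x[1]
print("flange w",ray(c,[(243,290),(391,290)],g-26),"wing w",ray(c,[(290.5,288),(345.5,288)],g+20))
for v in(171,173,174):print(v,ray(c,[(317,v)],80)-[0,39,0])
print("front edge 182.5",ray(c,[(317,182.5)],80)-[0,33,0],"edges of gap",ray(c,[(306,185),(328,185)],80))
E
```

```text
[163.74430539 208.98795448] [ 1.25575227 -1.69760099  0.31153663]
flange w [[506.36808464 168.01400379 182.98795448]
 [575.13025828 169.6983701  182.98795448]] wing w [[531.55840016 191.65109945 228.98795448]
 [549.53892067 192.09183384 228.98795448]]
171 [[539.66976525 171.19635382  80.        ]]
173 [[539.70343715 169.81017008  80.        ]]
174 [[539.72031574 169.11532683  80.        ]]
front edge 182.5 [[539.86494038 169.16164518  80.        ]] edges of gap [[532.14494146 200.20309033  80.        ]
 [547.67092101 200.58422446  80.        ]]
```

Emit:
{"api": "apply_moves", "payload": {
  "series": "0.32 -0.06 1 0 0 0 1;0 0 1.5 0 0 0 1;0 0 1.5 0 0 0 1;0 0 1 0 0 0 1;0 0 0.5 0 0 0 1;0 0 0.5 0 0 0 1;0 0 0.4 0 0 0 1;0 0 0 0 0 0 1;0 0 0 0 0 0 1;0 0 0 0 0 0 1"
}}

```text
clock: 16.23
eef_pos: [541.1, 170.2, 151.8]
tcp_rot: [3.141, -0.0, 1.599]
contact_force: [-0.4, -0.1, -3.0]
opening: 0.224
```

Emit:
{"api": "apply_moves", "payload": {
  "series": "0 0 0.3 0 0 0 1;0 0 0.3 0 0 0 1;0 0 0.3 0 0 0 1;0 0 0 0 0 0 1;0 0 0 0 0 0 1;0 0 0 0 0 0 1;0 0 0 0 0 0 1;0 0 0 0 0 0 1;0 0 0 0 0 0 1;0 0 0 0 0 0 1"
}}

```text
clock: 17.07
eef_pos: [540.8, 170.1, 142.3]
tcp_rot: [3.142, -0.0, 1.599]
contact_force: [-0.9, -0.1, -3.5]
opening: 0.223
```

The foot is already inside the socket with no contact force. Continuing slowly down.

Emit:
{"api": "apply_moves", "payload": {
  "series": "0 0 0.3 0 0 0 1;0 0 0.3 0 0 0 1;0 0 0.3 0 0 0 1;0 0 0.2 0 0 0 1;0 0 0 0 0 0 1;0 0 0 0 0 0 1;0 0 0 0 0 0 1;0 0 0 0 0 0 1;0 0 0 0 0 0 1;0 0 0 0 0 0 1"
}}

```text
clock: 17.9
eef_pos: [540.8, 170.1, 131.4]
tcp_rot: [3.141, -0.0, 1.599]
contact_force: [-0.6, -0.6, -3.1]
opening: 0.217
```

Emit:
{"api": "apply_moves", "payload": {
  "series": "0 0 0.2 0 0 0 1;0 0 0.2 0 0 0 1;0 0 0.2 0 0 0 1;0 0 0 0 0 0 1;0 0 0 0 0 0 1;0 0 0 0 0 0 1;0 0 0 0 0 0 1;0 0 0 0 0 0 1;0 0 0 0 0 0 1;0 0 0 0 0 0 1"
}}

```text
clock: 18.73
eef_pos: [541.0, 170.2, 125.4]
tcp_rot: [3.141, -0.0, 1.599]
contact_force: [0.9, -0.0, 3.1]
opening: 0.225
```

```bash
python3 - <<'E'
from h import *
s=r.sense();print(s["eef_pos"],s["contact_force"],s["wrist_torque"])
E
```

```text
[540.96969924 170.17390088 125.44192231] [ 0.91050155 -0.0475715   3.08146404] [ 0.0680797  -0.17360301  0.01874796]
```

Emit:
{"api": "apply_moves", "payload": {
  "series": "0 0 0.2 0 0 0 1;0 0 0.2 0 0 0 1;0 0 0.2 0 0 0 1;0 0 0 0 0 0 1;0 0 0 0 0 0 1;0 0 0 0 0 0 1;0 0 0 0 0 0 1;0 0 0 0 0 0 1;0 0 0 0 0 0 1;0 0 0 0 0 0 1"
}}

```text
clock: 19.57
eef_pos: [541.1, 170.2, 119.6]
tcp_rot: [3.141, -0.0, 1.599]
contact_force: [-1.3, -0.3, 9.0]
opening: 0.221
```

Emit:
{"api": "apply_moves", "payload": {
  "series": "0 0 0.1 0 0 0 1;0 0 0 0 0 0 1;0 0 0.1 0 0 0 1;0 0 0 0 0 0 1;0 0 0.1 0 0 0 1;0 0 0 0 0 0 1;0 0 0 0 0 0 1;0 0 0 0 0 0 1;0 0 0 0 0 0 1;0 0 0 0 0 0 1"
}}

```text
clock: 20.4
eef_pos: [541.7, 170.4, 119.2]
tcp_rot: [3.139, -0.001, 1.599]
contact_force: [-7.6, -2.1, 34.7]
opening: 0.218
```

Bottom stop reached (35 N at z 119.2). Now I'll ease off slightly and turn clockwise about the cap axis.

Emit:
{"api": "apply_moves", "payload": {
  "series": "0 0 -0.1 0 0 0 1;0 0.02 0 0 0 0.08 1;0 0.02 0 0 0 0.08 1;0 0.02 0 0 0 0.08 1;0 0.02 0 0 0 0.08 1;0 0.02 0 0 0 0.08 1;0 0.02 0 0 0 0.08 1;0 0 0 0 0 0 1;0 0 0 0 0 0 1;0 0 0 0 0 0 1"
}}

```text
clock: 21.23
eef_pos: [542.2, 170.0, 119.3]
tcp_rot: [3.141, -0.0, 1.119]
contact_force: [-5.7, -2.0, 28.0]
opening: 0.223
```

```bash
python3 - <<'E'
from h import *
s=r.sense();print(s["eef_pos"],s["tcp_rot"],s["contact_force"],s["wrist_torque"],s["opening"])
E
```

```text
[542.15356084 170.01629718 119.25094856] [ 3.14109758e+00 -4.77220949e-04  1.11904575e+00] [-5.73366261 -1.98370576 27.98191139] [-0.3909986   1.4124013   0.19863854] 0.22271592186173586
```

Emit:
{"api": "apply_moves", "payload": {
  "series": "0 0 0 0 0 0.08 1;0 0 0 0 0 0.08 1;0 0 0 0 0 0.08 1;0 0.01 0 0 0 0.08 1;0 0.01 0 0 0 0.08 1;0 0.01 0 0 0 0.08 1;0 0.01 0 0 0 0.08 1;0 0.01 0 0 0 0.08 1;0 0.01 0 0 0 0.08 1;0 0 0 0 0 0 1"
}}

```text
clock: 22.07
eef_pos: [542.5, 169.3, 119.3]
tcp_rot: [3.141, -0.0, 0.394]
contact_force: [-7.1, -3.2, 27.5]
opening: 0.222
```

```bash
python3 - <<'E'
from h import *
s=r.sense();print(s["eef_pos"],s["tcp_rot"],s["contact_force"],s["wrist_torque"],s["opening"])
E
```

```text
[542.52939787 169.31755129 119.25229847] [ 3.14116855e+00 -4.65920157e-04  3.94399243e-01] [-7.10169167 -3.23134924 27.45659407] [-0.59722657  1.46576179  0.24392814] 0.22187580219099923
```

Emit:
{"api": "apply_moves", "payload": {
  "series": "0 0 0 0 0 0.05 1;0 0 0 0 0 0.05 1;0 0 0 0 0 0.05 1;0 0 0 0 0 0.05 1;0 0 0 0 0 0.04 1;0 0 0 0 0 0 1;0 0 0 0 0 0 1;0 0 0 0 0 0 1;0 0 0 0 0 0 1;0 0 0 0 0 0 1"
}}

```text
clock: 22.9
eef_pos: [542.8, 169.3, 119.3]
tcp_rot: [3.141, -0.001, 0.16]
contact_force: [-5.4, -2.6, 26.7]
opening: 0.221
```

```bash
python3 - <<'E'
from h import *
s=r.sense();print(s["eef_pos"],s["tcp_rot"],s["contact_force"],s["wrist_torque"],s["opening"])
E
```

```text
[542.78854452 169.30476474 119.27102405] [ 3.14119504e+00 -1.08603343e-03  1.59531067e-01] [-5.43256215 -2.63787355 26.66391624] [-0.64019577  1.25320723  0.23292013] 0.2206668722441798
```

Emit:
{"api": "apply_moves", "payload": {
  "series": "0 0 0 0 0 0.03 1;0 0 0 0 0 0.03 1;0 0 0 0 0 0 1;0 0 0 0 0 0 1;0 0 0 0 0 0 1;0 0 0 0 0 0 1;0 0 0 0 0 0 1;0 0 0 0 0 0 1;0 0 0 0 0 0 1;0 0 0 0 0 0 1"
}}

```text
clock: 23.73
eef_pos: [543.0, 169.5, 119.3]
tcp_rot: [3.141, -0.002, 0.1]
contact_force: [-4.8, -3.0, 26.0]
opening: 0.221
```

```bash
python3 - <<'E'
from h import *
s=r.sense();print(s["eef_pos"],s["tcp_rot"],s["contact_force"],s["wrist_torque"],s["opening"])
E
```

```text
[543.04649025 169.46301164 119.2761175 ] [ 3.14148740e+00 -1.72862132e-03  9.95075201e-02] [-4.81691713 -2.99467835 25.95182393] [-0.49945692  1.03326783  0.3312938 ] 0.22101504513708964
```

Emit:
{"api": "apply_moves", "payload": {
  "series": "0 0 0 0 0 0.03 1;0 0 0 0 0 0.03 1;0 0 0 0 0 0 1;0 0 0 0 0 0 1;0 0 0 0 0 0 1;0 0 0 0 0 0 1;0 0 0 0 0 0 1;0 0 0 0 0 0 1;0 0 0 0 0 0 1;0 0 0 0 0 0 1"
}}

```text
clock: 24.57
eef_pos: [543.0, 169.5, 119.3]
tcp_rot: [3.141, -0.002, 0.042]
contact_force: [-3.5, -1.6, 25.6]
opening: 0.227
```

```bash
python3 - <<'E'
from h import *
s=r.sense();print(s["eef_pos"],s["tcp_rot"],s["contact_force"],s["wrist_torque"],s["opening"])
c=cam("wrist"); cv2.imwrite("pics/w4.png",r.grab_frame("wrist"))
E
```

```text
[543.02879222 169.46538066 119.28082086] [ 3.14090428e+00 -1.86901587e-03  4.21395848e-02] [-3.48014117 -1.59352881 25.58765047] [-0.39998894  1.12053963  1.55173694] 0.22717417218043903
```

View pics/w4.png

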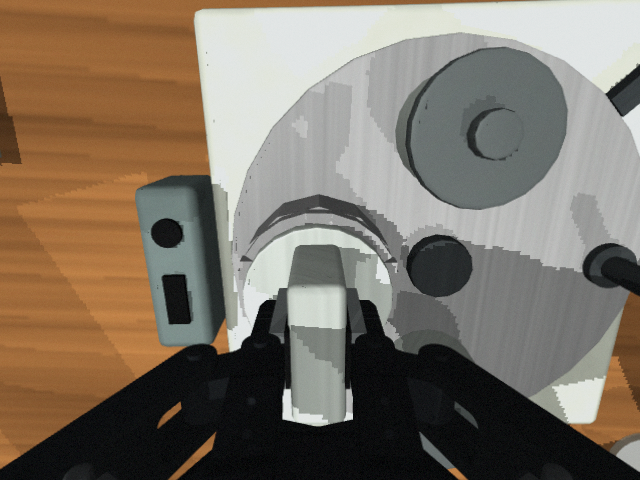

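The wing is still square in the pads, at columns 290–347. The flange sits over the collar, and the post at (612,265) is where it was left. Torque jumped from 0.33 to 1.55 N m over the last 0.06 rad, so the twist is hard on its stop. One hold to check it is steady, then I'll hand in.

Emit:
{"api": "apply_moves", "payload": {
  "series": "0 0 0 0 0 0 1;0 0 0 0 0 0 1;0 0 0 0 0 0 1;0 0 0 0 0 0 1;0 0 0 0 0 0 1;0 0 0 0 0 0 1;0 0 0 0 0 0 1;0 0 0 0 0 0 1;0 0 0 0 0 0 1;0 0 0 0 0 0 1"
}}

```text
clock: 25.45
eef_pos: [543.0, 169.4, 119.3]
tcp_rot: [3.141, -0.002, 0.042]
contact_force: [-5.1, -1.7, 26.0]
opening: 0.22
```

```bash
python3 - <<'E'
from h import *
s=r.sense();print(s["eef_pos"],s["tcp_rot"],s["contact_force"],s["wrist_torque"],s["opening"]);print(r.sign_off())
E
```

```text
[543.02532991 169.44332996 119.28505208] [ 3.14090059e+00 -1.84382290e-03  4.21197941e-02] [-5.08746932 -1.71219068 25.96054802] [-0.48063292  1.15425318  1.51566482] 0.22008869105156048
the job is handed in; nothing more can be done
None
```

The job is done and handed in at about 25.5 s; `r.sign_off()` gives no verdict.

- **Carousel:** I gripped the post and turned the carousel clockwise to its stop. There the push rose to 21 N with no motion, and the top view showed the carousel's arm against the stop block. I then let go of the post.
- **Cap:** I lifted the wing cap out of its stand and lowered it into the socket. I pressed it onto the bottom stop, where the reading rose to 35 N at TCP z 119 mm.
- **Twist:** I turned the cap clockwise through about 1.56 rad. Over the last 0.06 rad the torque jumped from 0.33 to 1.55 N m, so it is hard on the twist stop.

**Last checks:** After a 0.8 s hold the cap was still gripped and steady, with a 26 N press, 1.5 N m of torque and the height unchanged. The last wrist picture shows the flange seated over the collar, and what it shows of the carousel looks undisturbed. I took no final top view, so I did not re-check the other objects on the bench.

**Disagreement:** My two views of where the cap sat along the wing differed by 2–3 mm. I used the later view, and the cap went in without side force. Afterwards there was a steady side force of about 5–8 N, at 5 N when I handed in.

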